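# Stand the slant rack upright and lock it

## Task

The agar in the tubes has set: push the slanted tube rack up by its carrying handle until it stands fully upright in its cradle, then flip the cradle's hook-shaped keeper over so that it drops all the way down in front of the rack's stud and locks the rack. Only push, gently, with the fingers kept shut: do not take anything between the fingers or lift it, keep the rack's pins in their slots and do not shift the small things standing round the cradle.

Things in the scene. Friction and masses are not known exactly. Their poses are not given: they have to be found in the camera images.
- cradle: Aluminium stand fixed to the bench. Origin: bench level, under the middle of the upright rack. z up, y along the pivot axis; the rack slants towards -x and is stood up towards +x. Base plate 10 mm thick, x -140 to +95, y -100 to +100 mm. Side plates at y -81 and +81, 53 mm high, with open-topped slots for the rack's pins. A stop rail (x +46) on 70 mm posts behind.
- pivot (a point): The pivot axis, midway between the cradle's two slots: cradle x -18, y 0, 30 mm above the bench. The rack turns about the cradle's y axis through this point; its pins rest loosely in slots 13 mm wide.
- seat (a point): Point on top of the cradle's base plate (cradle 0, 0, 10 mm): here lies the rack's origin when the rack stands fully upright on its rear feet.
- rack: Loose steel rack, 70 x 148 x 176 mm, about 0.45 kg with eight capped tubes held fast in it. Origin: centre of its underside; z along the tubes; axes as the cradle's when upright. Starts with z leaning 60 degrees towards cradle -x, on a rubber rod. Pushed up, it passes its balance point about 20 degrees short of upright, then falls onto its feet by itself and stays. Cap tops at its z 138 mm.
- rack_pins (a point): Middle of the rack's pin axis (rack x -18, y 0, z 20 mm). Two pins, 10 mm thick, stick out of the rack's ends. This point coincides with point pivot while the pins sit in their slots.
- handle (a point): Middle of the rack's carrying handle: round rubber-sleeved bar 12 mm thick, 146 mm long along rack y, at rack x 0, z 170 mm, free between straps at its ends, 26 mm clear of the caps. 151 mm from the pivot axis: slanted, 121 mm before it (cradle -x) and 91 mm above it; upright, 18 mm behind and 150 mm above it.
- stud (a point): Tip of the rack's locking stud, 10 mm thick, sticking out of the rack's +y end to y +102 mm, at rack x +10, z 102 mm.
- keeper (a joint): Angle (rad) of the keeper: steel hook on a post, hinged about the cradle's y axis at cradle x +58, y +90, 104 mm above the bench. 0: level towards -x, its prong (24 mm deep, at cradle x -8 to +2) down in front of the stud. Opens up and over towards +x to 1.9, where it starts leaning back. Almost no friction: below about 1.0 it drops shut by its weight, above it falls open.
- keeper_peg (a point): Middle of the keeper's black peg to push: round bar 12 mm thick, 34 mm long along cradle y (y +93 to +127 mm), at the hook's end, 63 mm from the hinge axis. Open: cradle x about +97, 153 mm above the bench. Shut: x -1, 126 mm above the bench.
- vial_left: Bystander: small capped vial, diameter 23, 54 mm tall, standing. Origin at the centre of its underside.
- vial_right: Bystander: a second such vial, standing. Origin at the centre of its underside.
- dropper: Bystander: dropper bottle, diameter 31, 91 mm tall, standing. Origin at the centre of its underside.
- petri: Bystander: clear lidded dish, diameter 64, 16 mm high. Origin at the centre of its underside.
- forceps: Bystander: steel forceps, 118 mm long, 8 mm high, lying flat. Origin under the middle.

How it is judged:
On the way, in this order (a step that is already met when the one before it is completed fails the run):
1. the rack stands upright on its seat while the keeper is still open (angle between rack's own z axis and vertical below 0.05 rad and distance between rack and seat below 0.006 m and value of joint keeper above 0.5 rad), for 0.2 s.
2. the keeper has dropped in front of the stud with the rack upright (angle between rack's own z axis and vertical below 0.05 rad and distance between rack and seat below 0.006 m and value of joint keeper below 0.08 rad), for 0.2 s.
At the end, for the whole second after the job is handed in: The rack stands upright (within 0.05 rad) on its seat (within 6 mm), its pins in their slots (within 6 mm), at rest, and the keeper is shut in front of the stud (joint below 0.08 rad) (all of step 2 and linear speed of rack below 0.01 m/s and angular speed of rack below 0.05 rad/s and distance between rack_pins and pivot below 0.006 m); the robot touches nothing.
It fails at once if the handle or the keeper's peg is taken between the fingers (the bar passes within 8 mm of the gripper's grasp point) ((x of the grasp point in the frame of handle between -0.008 and 0.008 m and y of the grasp point in the frame of handle between -0.075 and 0.075 m and z of the grasp point in the frame of handle between -0.008 and 0.008 m) or (x of the grasp point in the frame of keeper_peg between -0.008 and 0.008 m and y of the grasp point in the frame of keeper_peg between -0.022 and 0.022 m and z of the grasp point in the frame of keeper_peg between -0.008 and 0.008 m)).
It fails at once if the rack is lifted or pulled out of its slots (pins more than 12 mm off the pivot axis) (distance between rack_pins and pivot above 0.012 m).
It fails at once if the rack, keeper or cradle is squeezed or rammed: fingers press it with more than 40 N (contact force between the fingers and rack above 40 N or contact force between the fingers and cradle above 40 N).
It fails at once if a bystander is shifted, tipped or lifted by more than 20 mm (distance of any of vial_left, vial_right, dropper, petri, forceps from where it was at the start of the episode above 0.02 m or angle between any of vial_left, vial_right, dropper, petri, forceps's own z axis and vertical above 0.5 rad).
It also fails if it takes over 51 s, if anything falls off the work surface, if the arm or the gripper's body presses on something with over 40 N, if the wrist force passes 120 N, or if a joint passes its speed limit or range.

## Robot

A 6-joint arm with a two-finger parallel gripper is mounted at the origin on the work surface; the furniture and walls round the work are solid. World frame = base frame: x ahead of the robot, y to its left, z up, the work surface at z = 0. Lengths are in m, angles in rad, forces in N, time in s.
With the tool pointing down it reaches from about 0.375 to 0.975 m from the base axis. Payload 3.8 kg.
Tool frame: the origin (TCP) lies at the very end of the fingers, on their centre line; the grasp point (between the pads) lies 19 mm behind it; z points along the fingers, y is the direction in which the jaws open and shut (so a half turn about z gives the same grasp; the last joint's range is limited). The gripper opens to 85 mm and grips with 20 to 120 N. Pads are 22 mm wide; open, the fingers measure 114 mm over their backs; the gripper's body (76 mm by 85 mm) begins 54 mm behind the grasp point. The pads swing forward as they close: fully open they stand 13 mm farther back than shut.
Start: joints at [-1.142, 0.264, 1.604, -0, 1.274, -0.037], TCP at [0.303, -0.603, 0.231] pointing down, gripper open.
Joint ranges: [-2.63, 2.63], [-0.94, 2.18], [0.31, 2.57], [-1.31, 4.45], [0, 2.66], [-2.55, 2.55]. Speed limits (rad/s): [2.57, 2.57, 3.14, 3.14, 3.14, 3.14].

## Interface

Orientations are given as a rotation vector (axis times angle).
In Python, from workcell import bot, viewer gives the robot as it stands.
- The arm moves only by the tool jog_arm, never from a script. Its argument "motion" is a list of rows, each an object of numbers: "dx", "dy", "dz": the shift along the world's x, y, z in cm; "turn": the turn about the world's z in rad. A call has 1 to 12 rows; each row shifts and turns the commanded pose from where the row before left it; what a row does not reach is not made up. A row lasts 1/12 s, in which the tool goes at most 41.7 mm and 7.16 degrees, less where a joint would pass 70% of its speed; a pose out of reach is approached as far as the arm can. A call is refused whole if a number of a shift passes 4.17 or a number of a turn 0.125, either way. A call with a gripper value outside its range is refused whole. "fingers" is the finger opening in cm, from 0 to 8.54, set as the call begins (left out, the last holds). The fingers move at their own pace and stop on an object; "grip_force" is the grip in N (left out, the last holds). Time passes only in rows, so rows that do not move let the fingers close. It gives the time, the measured TCP pose, the force and the opening at its end, in the units of the state.
- bot.read_state(): the state, without advancing time (a new reading comes with each control period).
- viewer.read_camera(name): name is "scene" or "side" or "wrist"; returns (picture, depth): 480x640x3 uint8, red, green, blue; 480x640 float32, m along the optical axis (not along the pixel's ray), 0 where there is no reading.
- viewer.camera_info(name): a dict with "vertical_fov" (degrees; the focal length in pixels is half the picture's height over the tangent of half this angle, whatever the lens; pixels are square), "cx", "cy" (the principal point, pixels), "R" (3x3) and "t" (3): a world point X has camera coordinates R X + t. Camera axes: x right, y down, z forward; pixel columns grow to the right and rows downward; lengths in m; the calibration is good to about 2 mm. A picture is of the moment at which its call begins: read the wrist's pose just before it. camera_info takes no time and is no camera call; for the wrist camera it gives the pose at the moment of the call.
- bot.finish_job(): hands the job in, once; it reports no verdict.
The state is a dict: "time": time; "q": joint angles; "joint_vel": joint speeds; "joint_torque": joint torques, N m; "tool_pos": TCP position; "tcp_rot": TCP orientation; "wrist_force": force on the tool from outside, world axes, zero at the start; "torque": the same for the moment, N m; "width": opening from 0.0 (shut) to 1.0 (fully open).
Only numpy, scipy, OpenCV 4.12 (cv2) and the standard library are available. Lean on these libraries where they do the work, as an engineer would, in place of code of your own. Each camera call takes 0.05 s, during which the arm holds its last target. There are 200 camera calls.

## Working session

There is one attempt and no reset: what is moved stays moved. The work goes in short steps, Python scripts to look and compute and a tool call to move; the robot and the scene stay as the last step left them, time stands still between calls to the robot, and variables do not carry over. Pictures are saved under pics/ and viewed, about 8 in all and at most 12, crops included, and the job is handed in when it is done.

Besides the shell and the picture viewer there is one more tool, called after "Request:" as name([rows], argument=value, ...), one row to a line, values as JSON. jog_arm: Moves the arm, as the interface text tells. Its arguments: {"type":"object","properties":{"motion":{"type":"array"},"fingers":{"type":"number"},"grip_force":{"type":"number"}},"required":["motion"]}

```bash
mkdir -p pics; cat > h.py <<'E'
import numpy as np, cv2
from workcell import bot, viewer
def shot(n,f):
    i=viewer.camera_info(n); p,d=viewer.read_camera(n)
    cv2.imwrite(f'pics/{f}.png',p[:,:,::-1]); np.savez(f'pics/{f}.npz',p=p,d=d,R=i['R'],t=i['t'],k=[240/np.tan(np.radians(i['vertical_fov']/2)),i['cx'],i['cy']])
def load(f): return np.load(f'pics/{f}.npz')
def cloud(s):
    f,cx,cy=s['k']; v,u=np.mgrid[:480,:640]; d=s['d']
    c=np.stack([(u-cx)/f*d,(v-cy)/f*d,d],-1)
    w=(c-s['t'])@s['R']; w[d==0]=np.nan; return w
def proj(s,X):
    c=np.atleast_2d(X)@s['R'].T+s['t']; f,cx,cy=s['k']; return np.c_[c[:,0]/c[:,2]*f+cx,c[:,1]/c[:,2]*f+cy]
E
python3 - <<'E'
from h import *
shot('scene','scene0'); shot('side','side0')
print(bot.read_state())
for n in('scene','side'):
    s=load(n+'0'); print(n,-s['R'].T@s['t'],s['R'][2])
a=cv2.imread('pics/scene0.png')
E
```

```text
{'time': 0.1, 'q': array([-1.14189910e+00,  2.64702569e-01,  1.60528968e+00,  5.04141066e-05,
        1.27367144e+00, -3.68848715e-02]), 'joint_vel': array([ 0.00131292,  0.00027702, -0.00480708,  0.00056214,  0.00020811,
        0.00149443]), 'joint_torque': array([ 7.96000204e-04, -5.16706860e+01, -3.68589163e+01,  2.84287768e-05,
        6.28209280e-03, -2.03627941e-07]), 'tool_pos': array([ 0.30289839, -0.60246635,  0.23004162]), 'tcp_rot': array([-3.05479945e+00, -7.24559212e-01,  5.58957795e-04]), 'wrist_force': array([-0.20778145,  0.33902311,  0.02204027]), 'torque': array([ 0.00593484, -0.01272421, -0.01362199]), 'width': 1.0013034575115607}
scene [-0.05973416  0.4771929   0.81984014] [ 0.56062167 -0.43420455 -0.70510266]
side [0.09515395 0.57437017 0.59517277] [ 0.51209223 -0.63592502 -0.57737416]
```

View pics/scene0.png

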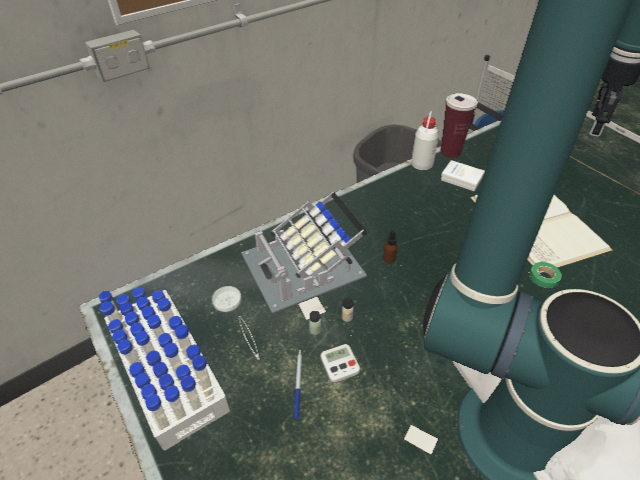

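View pics/side0.png

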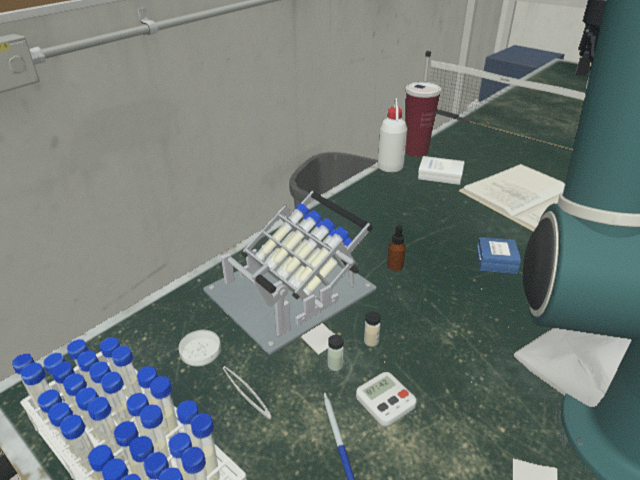

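Both views show the cradle at about (305,265) in the scene view and (290,290) in the side view. The handle bar is at the right: scene (348,215), side (342,210). The black keeper peg is at scene (266,271) and side (265,283). The vials stand close to the near edge and the dropper is on the lean side.

```bash
cat > m.py <<'E'
from h import *
ws=[]
for n,px in(('scene0',[(266,271),(348,215),(340,201),(360,234)]),('side0',[(265,283),(342,210),(318,196),(368,226)])):
    s=load(n); w=cloud(s); p=s['p'].astype(int)
    for u,v in px: print(n,(u,v),w[v,u].round(4), p[v,u])
    m=(abs(w[...,2]-.01)<.004)&(p.max(-1)>90)&(np.ptp(p,-1)<40)
    n8,l,st,c=cv2.connectedComponentsWithStats(m.astype(np.uint8))
    q=[(st[i,4],c[i].round(),st[i,:4]) for i in range(1,n8) if st[i,4]>150]; print(q)
    r={'scene0':(235,370,225,310),'side0':(200,380,240,355)}[n]
    mm=np.zeros_like(m); mm[r[2]:r[3],r[0]:r[1]]=1
    P=w[m&mm]; ws.append(P)
    print(len(P),cv2.minAreaRect((P[:,:2]*1000).astype(np.float32)))
P=np.vstack(ws); R=cv2.minAreaRect((P[:,:2]*1000).astype(np.float32)); print(R, cv2.boxPoints(R))
E
python3 m.py
```

```text
scene0 (266, 271) [0.4684 0.205  0.157 ] [69 71 68]
scene0 (348, 215) [ 0.5227 -0.0453  0.1204] [53 54 52]
scene0 (340, 201) [ 0.5673 -0.0589  0.1248] [54 54 53]
scene0 (360, 234) [ 0.4608 -0.0265  0.1196] [124 123 119]
[(np.int32(898), array([177., 132.]), array([  0,  56, 380, 144], dtype=int32)), (np.int32(214), array([556., 206.]), array([547, 195,  22,  20], dtype=int32)), (np.int32(1374), array([562., 239.]), array([530, 214,  78,  50], dtype=int32)), (np.int32(2367), array([295., 277.]), array([242, 243, 125,  69], dtype=int32)), (np.int32(389), array([227., 299.]), array([212, 286,  30,  26], dtype=int32)), (np.int32(629), array([340., 362.]), array([321, 344,  39,  37], dtype=int32)), (np.int32(1603), array([481., 443.]), array([460, 382,  73,  98], dtype=int32)), (np.int32(172), array([196., 428.]), array([162, 408,  68,  41], dtype=int32))]
2705 ((561.2275390625, 94.94014739990234), (299.95703125, 200.42501831054688), 77.82713317871094)
side0 (265, 283) [0.4701 0.2053 0.157 ] [58 61 58]
side0 (342, 210) [ 0.523  -0.0482  0.1249] [46 52 50]
side0 (318, 196) [ 0.5841 -0.0595
[... 336 characters left out ...]
, array([278., 308.]), array([203, 270, 173,  84], dtype=int32)), (np.int32(2211), array([577., 422.]), array([520, 329, 117, 151], dtype=int32)), (np.int32(182), array([202., 358.]), array([180, 345,  41,  21], dtype=int32)), (np.int32(470), array([386., 408.]), array([356, 385,  60,  40], dtype=int32)), (np.int32(219), array([334., 423.]), array([326, 397,  17,  49], dtype=int32))]
5397 ((548.1256713867188, 71.17034912109375), (302.2279357910156, 275.3268127441406), 44.02805709838867)
((548.1256713867188, 71.17034912109375), (302.2279357910156, 275.3268127441406), 44.02805709838867) [[ 343.79727    65.124466]
 [ 535.15234  -132.83539 ]
 [ 752.4541     77.21623 ]
 [ 561.099     275.1761  ]]
```

```bash
cat > m2.py <<'E'
from h import *
from scipy.optimize import least_squares, minimize
Ps=[]
for n,c0 in(('scene0',(295,277)),('side0',(278,308))):
    s=load(n); w=cloud(s); p=s['p'].astype(int)
    m=(abs(w[...,2]-.01)<.004)&(p.max(-1)>90)&(np.ptp(p,-1)<40)
    m=cv2.morphologyEx(m.astype(np.uint8),cv2.MORPH_OPEN,np.ones((3,3)))
    n8,l,st,c=cv2.connectedComponentsWithStats(m)
    i=1+np.argmin(np.hypot(*(c[1:]-c0).T)+1e3*(st[1:,4]<800)); P=w[l==i]; Ps.append(P)
    print(n,len(P),cv2.minAreaRect((P[:,:2]*1000).astype(np.float32)),np.median(P[:,2]))
P=np.vstack(Ps)
R=cv2.minAreaRect((P[:,:2]*1000).astype(np.float32)); B=cv2.boxPoints(R);print(R,B.tolist())
for n in('scene0','side0'):
    s=load(n); w=cloud(s); p=s['p'].astype(int)
    # handle: dark, z .10-.14
    m=(w[...,2]>.11)&(w[...,2]<.14)&(p.max(-1)<85)&(w[...,0]>.42)&(w[...,0]<.66)&(w[...,1]<-.02)&(w[...,1]>-.1)
    H=w[m]; c=np.median(H,0); a=np.linalg.svd(H[:,:2]-H[:,:2].mean(0))[2][0]; t=(H[:,:2]-c[:2])@a
    print('handle',len(H),H.mean(0),a,np.percentile(t,[1,99]),np.degrees(np.arctan2(a[1],a[0])))
    m=(w[...,2]>.13)&(w[...,2]<.17)&(p.max(-1)<85)&(w[...,0]>.4)&(w[...,0]<.55)&(w[...,1]>.15)&(w[...,1]<.25)
    H=w[m];print('peg',len(H),H.mean(0),H.min(0),H.max(0))
E
python3 m2.py
```

```text
scene0 1492 ((553.8015747070312, 62.9884033203125), (234.0856475830078, 199.2538604736328), 77.920166015625) 0.008290070866194635
side0 4713 ((554.6783447265625, 63.631622314453125), (235.70416259765625, 201.70652770996094), 78.12643432617188) 0.009201900904425029
((554.6783447265625, 63.631622314453125), (235.70416259765625, 201.70652770996094), 78.12643432617188) [[431.73455810546875, -30.94806671142578], [629.1253662109375, -72.4497299194336], [677.6221313476562, 158.2113037109375], [480.2313232421875, 199.71298217773438]]
handle 263 [ 0.52493866 -0.04864929  0.12230491] [-0.97985883  0.19969145] [-0.07877597  0.06847162] 168.48108344717906
peg 89 [0.47067391 0.20361667 0.15519168] [0.45570252 0.19542708 0.14649656] [0.49040766 0.21039971 0.16004588]
handle 425 [ 0.52557471 -0.04653828  0.12291307] [-0.97892072  0.2042406 ] [-0.07530334  0.0694802 ] 168.21495183789696
peg 171 [0.47005144 0.20514738 0.15603966] [0.45528918 0.19592091 0.14977863] [0.48908875 0.21142452 0.1595369 ]
```

Everything agrees: the plate is 235×201 mm, and the cradle origin is about (0.559, 0.085) with its x axis at 78.1°. The predicted handle and peg positions match the measured ones within a few mm. Next I check the obstacles along the route.

```bash
cat >> h.py <<'E'
A=np.radians(78.1); EX=np.array([np.cos(A),np.sin(A),0]); EY=np.array([-EX[1],EX[0],0]); O=np.array([.5543,.0634,0])+.0225*EX
def c2w(x,y,z): return O+(x*EX+y*EY)/1000+np.array([0,0,z/1000])
def w2c(X): d=np.asarray(X)-O; return np.array([d@EX,d@EY,d[2]])*1000
def st():
    s=bot.read_state(); print('t',round(s['time'],2),'tcp',s['tool_pos'].round(4),'cradle mm',w2c(s['tool_pos']).round(1),'rot',s['tcp_rot'].round(3),'F',s['wrist_force'].round(1),'w',round(s['width'],2),'q',s['q'].round(2))
E
python3 - <<'E'
from h import *
s=load('side0'); w=cloud(s)
for n,u,v in(('dropper',398,235),('dropbase',396,255),('bottle',395,103),('cup',423,90),('vialL',335,340),('vialR',372,320)): print(n,w[v,u].round(3),w2c(w[v,u]).round())
m=(w[...,2]>.1)&(w[...,2]<.4)&(w[...,0]>.2)&(w[...,0]<.8)&(w[...,1]<.0)
c=w[m]; 
for y in np.arange(-.7,0,.1):
    k=c[(c[:,1]>=y)&(c[:,1]<y+.1)]
    if len(k): print(round(y,1),len(k),k.min(0).round(2),k.max(0).round(2))
print('approach',c2w(-171,0,105),'end',c2w(-70,0,158),'keeper',c2w(130,116,138))
E
```

```text
dropper [ 0.441 -0.107  0.073] [-213.   75.   73.]
dropbase [ 0.437 -0.099  0.036] [-205.   82.   36.]
bottle [ 0.657 -0.449  0.167] [-503. -206.  167.]
cup [ 0.644 -0.562  0.169] [-615. -217.  169.]
vialL [0.392 0.152 0.054] [ 31. 177.  54.]
vialR [0.372 0.085 0.054] [-39. 183.  54.]
-0.7 547 [ 0.31 -0.66  0.17] [ 0.67 -0.6   0.35]
-0.6 1913 [ 0.29 -0.6   0.1 ] [ 0.69 -0.52  0.4 ]
-0.5 568 [ 0.62 -0.47  0.1 ] [ 0.68 -0.4   0.18]
-0.4 2 [ 0.62 -0.4   0.15] [ 0.62 -0.4   0.15]
-0.1 1124 [ 0.45 -0.07  0.1 ] [ 0.62 -0.    0.13]
approach [ 0.52367868 -0.08190858  0.105     ] end [0.5445053  0.01692082 0.158     ] keeper [0.4722391  0.23654231 0.138     ]
```

Request:
jog_arm([
  {"dx": 1.8,"dy": 3.7,"turn": 0.075},
  {"dx": 1.8,"dy": 3.7,"turn": 0.075},
  {"dx": 1.8,"dy": 3.7,"turn": 0.075},
  {"dx": 1.8,"dy": 3.7,"turn": 0.075},
  {"dx": 1.8,"dy": 3.7,"turn": 0.075},
  {"dx": 1.8,"dy": 3.7,"turn": 0.075},
  {"dx": 1.8,"dy": 3.7,"turn": 0.075},
  {"dx": 1.8,"dy": 3.7,"turn": 0.075},
  {"dx": 1.8,"dy": 3.7,"turn": 0.075},
  {"dx": 1.8,"dy": 3.7,"turn": 0.075},
  {"dx": 1.8,"dy": 3.7,"turn": 0.075},
  {"dx": 1.8,"dy": 3.7,"turn": 0.072},
], fingers=0, grip_force=20)

```text
validation failed for argument at $.mo...
```

Request:
jog_arm([
  {},
  {},
  {},
])

```text
validation failed for argument at $.mo...
```

```bash
python3 - <<'E'
from h import *
st(); t=c2w(-175,0,110); print((t-bot.read_state()['tool_pos'])*100)
E
```

```text
t 0.1 tcp [ 0.3029 -0.6025  0.23  ] cradle mm [-725.9  108.7  230. ] rot [-3.055e+00 -7.250e-01  1.000e-03] F [-0.2  0.3  0. ] w 1.0 q [-1.14  0.26  1.61  0.    1.27 -0.04]
[ 21.99554739  51.66437318 -12.00416158]
```

Each row probably has to carry all four numbers.

Request:
jog_arm([
  {"dx": 1.8,"dy": 3.7,"dz": 0,"turn": 0.075},
  {"dx": 1.8,"dy": 3.7,"dz": 0,"turn": 0.075},
  {"dx": 1.8,"dy": 3.7,"dz": 0,"turn": 0.075},
  {"dx": 1.8,"dy": 3.7,"dz": 0,"turn": 0.075},
  {"dx": 1.8,"dy": 3.7,"dz": 0,"turn": 0.075},
  {"dx": 1.8,"dy": 3.7,"dz": 0,"turn": 0.075},
  {"dx": 1.8,"dy": 3.7,"dz": 0,"turn": 0.075},
  {"dx": 1.8,"dy": 3.7,"dz": 0,"turn": 0.075},
  {"dx": 1.8,"dy": 3.7,"dz": 0,"turn": 0.075},
  {"dx": 1.8,"dy": 3.7,"dz": 0,"turn": 0.075},
  {"dx": 1.8,"dy": 3.7,"dz": 0,"turn": 0.075},
  {"dx": 1.8,"dy": 3.7,"dz": 0,"turn": 0.072},
], fingers=0, grip_force=20)

```text
time: 1.1
tool_pos: [0.5193, -0.157, 0.231]
tcp_rot: [-2.436, -1.983, 0.0]
wrist_force: [0.9, 0.3, 0.6]
width: 0.002
```

Request:
jog_arm([
  {"dx": 0,"dy": 0,"dz": 0,"turn": 0},
  {"dx": 0,"dy": 0,"dz": 0,"turn": 0},
  {"dx": 0,"dy": 0,"dz": 0,"turn": 0},
])

```text
time: 1.35
tool_pos: [0.5188, -0.159, 0.2308]
tcp_rot: [-2.439, -1.979, 0.002]
wrist_force: [0.1, -0.8, -0.4]
width: -0.001
```

```bash
python3 - <<'E'
from h import *
st(); t=c2w(-175,0,110); print((t-bot.read_state()['tool_pos'])*100)
E
```

```text
t 1.35 tcp [ 0.5188 -0.159   0.2308] cradle mm [-247.5  -11.1  230.8] rot [-2.439e+00 -1.979e+00  2.000e-03] F [ 0.1 -0.8 -0.4] w -0.0 q [-0.34  0.01  1.89 -0.    1.24 -0.14]
[  0.4047436    7.3224721  -12.08401976]
```

Request:
jog_arm([
  {"dx": 0.1,"dy": 0.5,"dz": -2.5,"turn": 0},
  {"dx": 0.1,"dy": 1,"dz": -2.5,"turn": 0},
  {"dx": 0.1,"dy": 1,"dz": -2.5,"turn": 0},
  {"dx": 0.1,"dy": 1.5,"dz": -2.5,"turn": 0},
  {"dx": 0,"dy": 1.5,"dz": -2,"turn": 0},
  {"dx": 0,"dy": 1.5,"dz": -0.4,"turn": 0},
  {"dx": 0,"dy": 0,"dz": 0,"turn": 0},
  {"dx": 0,"dy": 0,"dz": 0,"turn": 0},
])

```text
time: 2.02
tool_pos: [0.5224, -0.0903, 0.1067]
tcp_rot: [-2.441, -1.977, 0.002]
wrist_force: [0.2, -0.9, 0.1]
width: -0.001
```

```bash
python3 - <<'E'
from h import *
st(); shot('side','side1')
cv2.imwrite('pics/side1c.png',cv2.resize(cv2.imread('pics/side1.png')[100:380,180:500],None,fx=2,fy=2))
E
```

```text
t 2.02 tcp [ 0.5224 -0.0903  0.1067] cradle mm [-179.5   -0.4  106.7] rot [-2.441e+00 -1.977e+00  2.000e-03] F [ 0.2 -0.9  0.1] w -0.0 q [-0.22  0.11  2.03 -0.    1.   -0.01]
```

View pics/side1c.png

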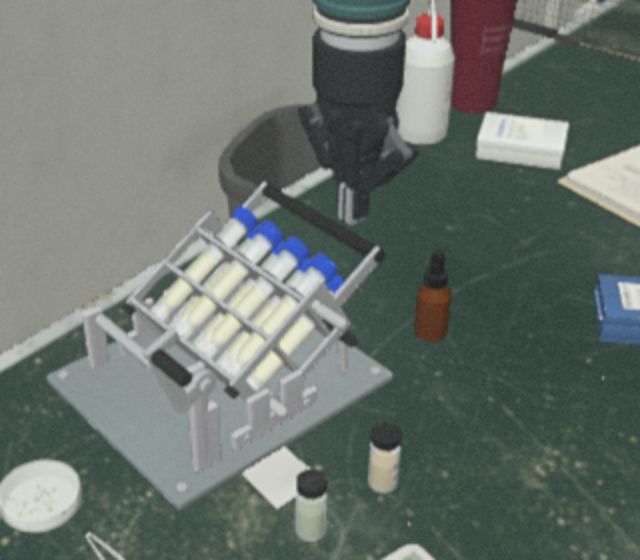

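The view is clear. The shut fingers hang behind the middle of the handle (crop (350,215)), and the dropper at crop (435,300) is well away. Now the push along the handle's arc.

Request:
jog_arm([
  {"dx": 0.2,"dy": 1.0,"dz": 0,"turn": 0},
  {"dx": 0.2,"dy": 0.9,"dz": 0,"turn": 0},
  {"dx": 0.1,"dy": 0.5,"dz": 0.4,"turn": 0},
  {"dx": 0.1,"dy": 0.5,"dz": 0.4,"turn": 0},
  {"dx": 0.1,"dy": 0.5,"dz": 0.4,"turn": 0},
  {"dx": 0.1,"dy": 0.4,"dz": 0.4,"turn": 0},
  {"dx": 0.1,"dy": 0.5,"dz": 0.4,"turn": 0},
  {"dx": 0.1,"dy": 0.5,"dz": 0.4,"turn": 0},
])

```text
time: 2.73
tool_pos: [0.5345, -0.0428, 0.1341]
tcp_rot: [2.435, 1.977, -0.0]
wrist_force: [-1.6, -6.1, 3.4]
width: -0.001
```

```bash
python3 - <<'E'
from h import *
st(); shot('side','side2')
cv2.imwrite('pics/side2c.png',cv2.resize(cv2.imread('pics/side2.png')[100:380,180:500],None,fx=2,fy=2))
E
```

```text
t 2.73 tcp [ 0.5345 -0.0428  0.1341] cradle mm [-130.5   -2.5  134.1] rot [ 2.435  1.977 -0.   ] F [-1.6 -6.1  3.4] w -0.0 q [-0.12  0.08  2.   -0.    1.05  0.09]
```

View pics/side2c.png

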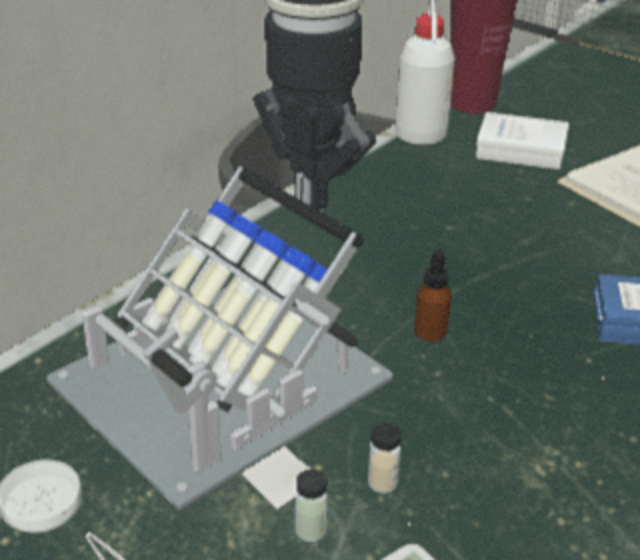

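The rack is following the fingers; the bar sits on their front face at crop (312,200). The force is about 6 N. I keep going past the balance point.

Request:
jog_arm([
  {"dx": 0.12,"dy": 0.6,"dz": 0.3,"turn": 0},
  {"dx": 0.12,"dy": 0.6,"dz": 0.3,"turn": 0},
  {"dx": 0.12,"dy": 0.6,"dz": 0.3,"turn": 0},
  {"dx": 0.12,"dy": 0.6,"dz": 0.3,"turn": 0},
  {"dx": 0.12,"dy": 0.6,"dz": 0.2,"turn": 0},
  {"dx": 0.12,"dy": 0.6,"dz": 0.2,"turn": 0},
  {"dx": 0.12,"dy": 0.5,"dz": 0.2,"turn": 0},
  {"dx": 0.12,"dy": 0.5,"dz": 0.2,"turn": 0},
  {"dx": 0.1,"dy": 0.5,"dz": 0.2,"turn": 0},
  {"dx": 0.1,"dy": 0.5,"dz": 0.1,"turn": 0},
  {"dx": 0.1,"dy": 0.4,"dz": 0.1,"turn": 0},
  {"dx": 0.1,"dy": 0.4,"dz": 0.1,"turn": 0},
])

```text
time: 3.78
tool_pos: [0.5467, 0.0234, 0.1562]
tcp_rot: [-2.44, -1.979, 0.0]
wrist_force: [-0.3, -0.7, -0.1]
width: -0.002
```

Request:
jog_arm([
  {"dx": 0.1,"dy": 0.4,"dz": 0,"turn": 0},
  {"dx": 0.1,"dy": 0.4,"dz": 0,"turn": 0},
  {"dx": 0,"dy": 0,"dz": 0,"turn": 0},
  {"dx": 0,"dy": 0,"dz": 0,"turn": 0},
  {"dx": 0,"dy": 0,"dz": 0,"turn": 0},
  {"dx": 0,"dy": 0,"dz": 0,"turn": 0},
  {"dx": 0,"dy": 0,"dz": 0,"turn": 0},
  {"dx": 0,"dy": 0,"dz": 0,"turn": 0},
])

```text
time: 4.45
tool_pos: [0.5487, 0.0307, 0.1563]
tcp_rot: [2.44, 1.978, -0.0]
wrist_force: [0.2, -0.2, 0.5]
width: -0.0
```

```bash
python3 - <<'E'
from h import *
st(); shot('side','side3')
cv2.imwrite('pics/side3c.png',cv2.resize(cv2.imread('pics/side3.png')[100:380,180:500],None,fx=2,fy=2))
E
```

```text
t 4.45 tcp [0.5487 0.0307 0.1563] cradle mm [-55.6  -1.3 156.3] rot [ 2.44   1.978 -0.   ] F [ 0.2 -0.2  0.5] w -0.0 q [ 0.01  0.09  1.95 -0.    1.1   0.22]
```

View pics/side3c.png

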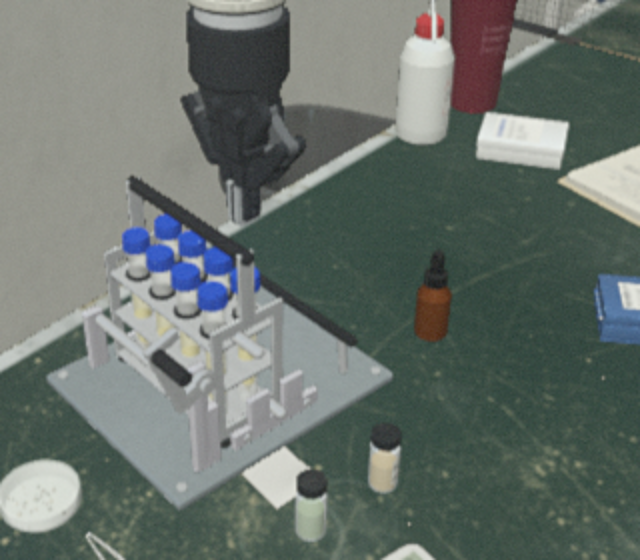

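The rack now stands upright and the keeper is still open, with its peg at crop (172,368). I check the handle position, then work out the route to the keeper.

```bash
python3 - <<'E'
from h import *
s=load('side3'); w=cloud(s); p=s['p'].astype(int)
c=(w-O)@np.stack([EX,EY,[0,0,1]],1)*1000
m=(p.max(-1)<85)&(c[...,2]>172)&(c[...,2]<190)&(abs(c[...,0])<25)&(abs(c[...,1])<80)
H=c[m]; print('handle',len(H),H.mean(0).round(1),H.min(0).round(),H.max(0).round(), np.polyfit(H[:,1],H[:,0],1))
m=(p.max(-1)<85)&(c[...,2]>135)&(c[...,2]<170)&(abs(c[...,0]-97)<25)&(abs(c[...,1]-110)<30)
H=c[m]; print('peg',len(H),H.mean(0).round(1),H.min(0).round(),H.max(0).round())
t0=bot.read_state()['tool_pos']
for q in((140,118,215),(140,118,138),(60,118,150)): print(((c2w(*q)-t0)*100).round(2))
E
```

```text
handle 482 [  3.5   6.5 183.3] [ -5. -78. 176.] [  9.  77. 187.] [-0.00455433  3.49196466]
peg 165 [ 98.9 111.8 156.1] [ 92.  92. 150.] [103. 126. 160.]
[-7.64 21.6   5.88]
[-7.64 21.6  -1.82]
[-9.29 13.77 -0.62]
```

Request:
jog_arm([
  {"dx": 0,"dy": 0,"dz": 3,"turn": 0},
  {"dx": 0,"dy": 0,"dz": 3,"turn": 0},
  {"dx": -1.1,"dy": 3.1,"dz": 0,"turn": 0},
  {"dx": -1.1,"dy": 3.1,"dz": 0,"turn": 0},
  {"dx": -1.1,"dy": 3.1,"dz": 0,"turn": 0},
  {"dx": -1.1,"dy": 3.1,"dz": 0,"turn": 0},
  {"dx": -1.1,"dy": 3.1,"dz": 0,"turn": 0},
  {"dx": -1.1,"dy": 3.1,"dz": 0,"turn": 0},
  {"dx": -1.1,"dy": 3.0,"dz": 0,"turn": 0},
  {"dx": 0,"dy": 0,"dz": 0,"turn": 0},
  {"dx": 0,"dy": 0,"dz": 0,"turn": 0},
])

```text
time: 5.42
tool_pos: [0.4711, 0.2481, 0.2163]
tcp_rot: [2.437, 1.983, -0.0]
wrist_force: [0.3, -1.1, -0.3]
width: -0.001
```

Request:
jog_arm([
  {"dx": 0,"dy": 0,"dz": -2.6,"turn": 0},
  {"dx": 0,"dy": 0,"dz": -2.6,"turn": 0},
  {"dx": 0,"dy": 0,"dz": -2.3,"turn": 0},
  {"dx": 0,"dy": 0,"dz": 0,"turn": 0},
  {"dx": 0,"dy": 0,"dz": 0,"turn": 0},
])

```text
time: 5.83
tool_pos: [0.4709, 0.2452, 0.14]
tcp_rot: [-2.441, -1.977, 0.006]
wrist_force: [-0.1, -0.1, 0.4]
width: 0.004
```

```bash
python3 - <<'E'
from h import *
st(); shot('side','side4')
cv2.imwrite('pics/side4c.png',cv2.resize(cv2.imread('pics/side4.png')[100:380,130:450],None,fx=2,fy=2))
E
```

```text
t 5.83 tcp [0.4709 0.2452 0.14  ] cradle mm [138.3 119.1 140. ] rot [-2.441 -1.977  0.006] F [-0.1 -0.1  0.4] w 0.0 q [ 0.43  0.07  2.   -0.    1.07  0.64]
```

View pics/side4c.png

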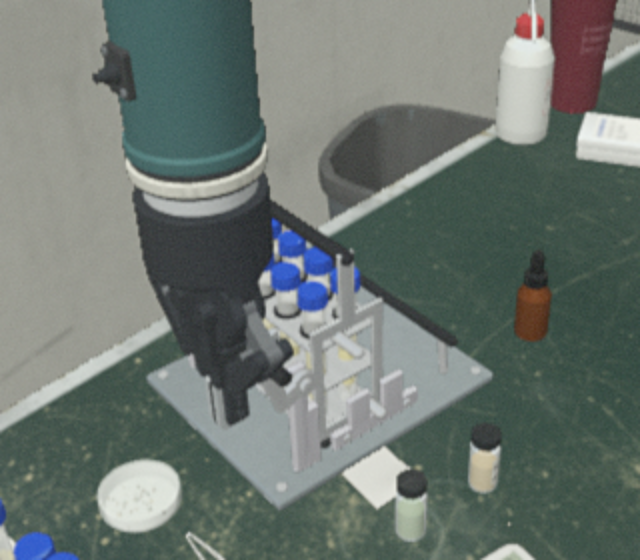

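The fingers are behind the peg (crop (235,415)) with the rack still upright. Now I push the keeper over.

Request:
jog_arm([
  {"dx": -0.2,"dy": -0.9,"dz": 0,"turn": 0},
  {"dx": -0.2,"dy": -0.9,"dz": 0,"turn": 0},
  {"dx": -0.12,"dy": -0.6,"dz": 0.2,"turn": 0},
  {"dx": -0.12,"dy": -0.6,"dz": 0.2,"turn": 0},
  {"dx": -0.12,"dy": -0.6,"dz": 0.2,"turn": 0},
  {"dx": -0.12,"dy": -0.6,"dz": 0.2,"turn": 0},
  {"dx": -0.12,"dy": -0.6,"dz": 0.2,"turn": 0},
  {"dx": -0.12,"dy": -0.6,"dz": 0.1,"turn": 0},
  {"dx": -0.12,"dy": -0.6,"dz": 0,"turn": 0},
  {"dx": -0.12,"dy": -0.6,"dz": 0,"turn": 0},
  {"dx": -0.12,"dy": -0.6,"dz": 0,"turn": 0},
  {"dx": -0.12,"dy": -0.6,"dz": 0,"turn": 0},
])

```text
time: 6.88
tool_pos: [0.4554, 0.1682, 0.152]
tcp_rot: [-2.44, -1.979, 0.001]
wrist_force: [0.1, -0.1, 0.4]
width: -0.0
```

Request:
jog_arm([
  {"dx": -0.1,"dy": -0.5,"dz": 0,"turn": 0},
  {"dx": 0,"dy": 0,"dz": 0,"turn": 0},
  {"dx": 0,"dy": 0,"dz": 0,"turn": 0},
  {"dx": 0,"dy": 0,"dz": 0,"turn": 0},
  {"dx": 0,"dy": 0,"dz": 0,"turn": 0},
  {"dx": 0,"dy": 0,"dz": 0,"turn": 0},
])

```text
time: 7.38
tool_pos: [0.4549, 0.1642, 0.1523]
tcp_rot: [-2.44, -1.979, -0.0]
wrist_force: [0.0, -0.2, -0.3]
width: 0.004
```

```bash
python3 - <<'E'
from h import *
st(); shot('side','side5')
cv2.imwrite('pics/side5c.png',cv2.resize(cv2.imread('pics/side5.png')[100:380,130:450],None,fx=2,fy=2))
E
```

```text
t 7.38 tcp [0.4549 0.1642 0.1523] cradle mm [ 55.6 118.1 152.3] rot [-2.44  -1.979 -0.   ] F [ 0.  -0.2 -0.3] w 0.0 q [ 0.29 -0.04  2.09  0.    1.09  0.5 ]
```

View pics/side5c.png

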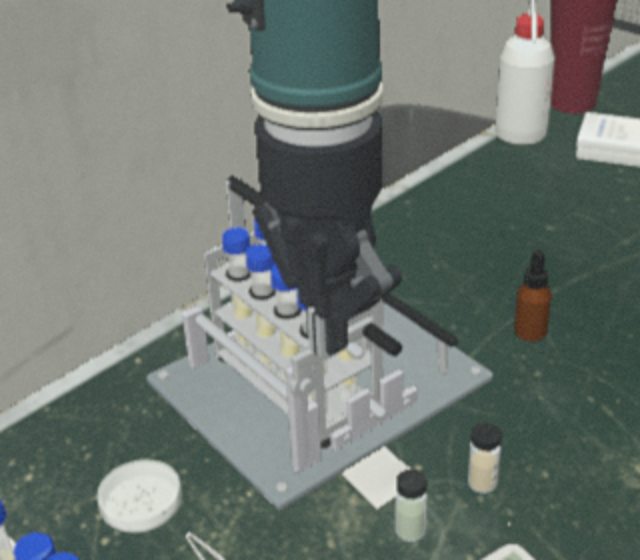

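The keeper has gone over and its peg is now at crop (380,338). I back off the way I came, rise, then measure.

Request:
jog_arm([
  {"dx": 0.2,"dy": 1,"dz": 0.5,"turn": 0},
  {"dx": 0.2,"dy": 1,"dz": 2,"turn": 0},
  {"dx": 0.2,"dy": 2,"dz": 3,"turn": 0},
  {"dx": 0,"dy": 2.5,"dz": 3,"turn": 0},
  {"dx": 0,"dy": 3,"dz": 2,"turn": 0},
  {"dx": 0,"dy": 3.5,"dz": 0,"turn": 0},
  {"dx": 0,"dy": 3.5,"dz": 0,"turn": 0},
  {"dx": 0,"dy": 0,"dz": 0,"turn": 0},
  {"dx": 0,"dy": 0,"dz": 0,"turn": 0},
  {"dx": 0,"dy": 0,"dz": 0,"turn": 0},
  {"dx": 0,"dy": 0,"dz": 0,"turn": 0},
  {"dx": 0,"dy": 0,"dz": 0,"turn": 0},
])

```text
time: 8.43
tool_pos: [0.4607, 0.328, 0.2571]
tcp_rot: [2.441, 1.977, -0.001]
wrist_force: [-1.0, 0.2, 0.9]
width: -0.005
```

```bash
python3 - <<'E'
from h import *
st(); shot('side','side6')
s=load('side6'); w=cloud(s); p=s['p'].astype(int)
c=(w-O)@np.stack([EX,EY,[0,0,1]],1)*1000
m=(p.max(-1)<85)&(c[...,2]>172)&(c[...,2]<190)&(abs(c[...,0])<25)&(abs(c[...,1])<80)
H=c[m]; print('handle',len(H),H.mean(0).round(1),np.polyfit(H[:,1],H[:,0],1))
m=(p.max(-1)<85)&(c[...,2]>110)&(c[...,2]<170)&(abs(c[...,0])<25)&(abs(c[...,1]-112)<18)
H=c[m]; print('peg',len(H),H.mean(0).round(1),H.min(0).round(),H.max(0).round())
cv2.imwrite('pics/side6c.png',cv2.resize(cv2.imread('pics/side6.png')[150:380,180:440],None,fx=2.5,fy=2.5))
E
```

```text
t 8.43 tcp [0.4607 0.328  0.2571] cradle mm [217.1 146.1 257.1] rot [ 2.441e+00  1.977e+00 -1.000e-03] F [-1.   0.2  0.9] w -0.01 q [ 0.57  0.04  1.81 -0.    1.29  0.78]
handle 476 [  3.4   6.7 183.4] [-0.00556794  3.46558274]
peg 142 [  0.8 111.7 128.4] [ -6.  94. 122.] [  6. 127. 132.]
```

View pics/side6c.png

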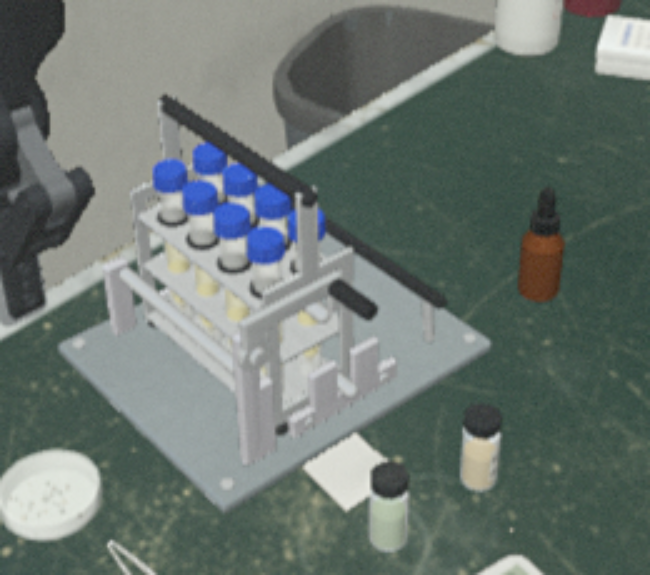

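The peg's visible surface reads 128.4 mm. It showed the same 2–3 mm surface offset when open, so this matches the shut height of 126 mm. The handle is where it was when the rack stood up, and the vials, dropper and dish look untouched. Handing in.

```bash
python3 -c "
from h import *
print(bot.finish_job())"
```

```text
the job is handed in; nothing more can be done
None
```

The rack stands upright in its cradle and the keeper is shut in front of the stud. The job was handed in at about 8.5 s of the 51 s allowed; no verdict is reported.

I kept the fingers shut throughout. I pushed the rack up by its handle along its arc until it passed its balance point and fell onto its feet. Then I pushed the keeper over by its peg so it dropped shut by its own weight, and backed the arm away.

**Last checks:**
- **Rack:** the handle was at the upright position, with the same reading before and after the keeper closed (within 0.2 mm).
- **Keeper:** the peg was at cradle x of about +1 mm and 128 mm high. Allowing for the 2–3 mm offset seen when it was open, that matches the shut position to about 1 mm.
- **Force:** the highest wrist force I read was about 7 N, but I only had readings at the end of each move.
- **Bystanders:** the two vials, the dropper and the dish looked unmoved in the last picture. The forceps were only partly in view, and I did not measure any of these.
- **Arm:** clear of everything at the end.

No check failed or disagreed. The only hitch was that my first two move calls were refused because their rows left out some of the numbers; nothing moved.

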